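# Find and flag the softest microscope foot

### The arm

A 6-joint arm with a two-finger parallel gripper is mounted at the origin on the work surface. World frame = base frame: x ahead of the robot, y to its left, z up, the work surface at z = 0. Lengths are in m, angles in rad, forces in N, time in s.
With the tool pointing down it reaches from about 0.4 to 0.825 m from the base axis. Payload 7 kg.
Tool frame: the origin (TCP) lies between the finger pads; the fingertips stand 8 mm ahead of it and the grasp point (between the pads) lies 11 mm behind it (arm.finger_overhang is the distance from the TCP to the fingertips, in m); z points along the fingers, y is the line along which they close (so a half turn about z gives the same grasp; the last joint's range is limited). The gripper opens to 88 mm and grips with 3 to 60 N. Pads are 19 mm wide; open, the fingers measure 130 mm over their backs; the gripper's body (78 mm by 193 mm) begins 47 mm behind the grasp point.
Start: joints at [1.572, 0.359, 0.012, 0, -1.224, -0.288], TCP at [0.191, 0.647, 0.235] pointing down, gripper open.
Joint ranges: [-3.07, 3.07], [-1.43, 2.12], [-1.02, 1.25], [-3.03, 1.67], [-3.05, -0], [-3.03, 3.03]. Speed limits (rad/s): [2.39, 2.39, 3.01, 3.14, 3.14, 3.14].

### API

Orientations are given as [roll, pitch, yaw] about the fixed x, y, z axes, in that order (R = Rz(yaw) Ry(pitch) Rx(roll)).
In Python, from station import arm gives the robot as it stands.
- The arm moves only by the tool move_arm, never from a script. Its argument "rows" is text: rows parted by semicolons, each of 7 numbers parted by spaces: the turn, a rotation vector about the tool's x, y, z in degrees, then the shift along the tool's x, y, z in m, then the finger opening in m, from 0 to 0.0876. A call has 1 to 8 rows; each row shifts and turns the commanded pose from where the row before left it, along the tool's axes as they then stand; what a row does not reach is not made up. A row lasts 1/8 s, in which the tool goes at most 62.5 mm and 10.7 degrees, less where a joint would pass 70% of its speed; a pose out of reach is approached as far as the arm can. A call is refused whole if a number of a shift passes 0.0625 or a number of a turn 10.7, either way. A call with a gripper value outside its range is refused whole. The fingers move at their own pace and stop on an object; "squeeze" is the grip in N (left out, the last holds). Time passes only in rows, so rows that do not move let the fingers close. It gives the time, the measured TCP pose, the force, the opening and the grip force at its end, in the units of the state.
- arm.get_state(): the state, without advancing time (a new reading comes with each control period).
- arm.grab_frame(name): name is "scene" or "top"; returns (picture, depth): 400x640x3 uint8, blue, green, red; 400x640 float32, m along the optical axis (not along the pixel's ray), 0 where there is no reading.
- arm.camera_model(name): a dict with "mtx" (3x3 intrinsics, pixels), "k1" (the pictures are not rectified: a ray, as slopes to the right and down, at radius r is drawn at 1 + k1 r^2 times it, then the intrinsics apply), "camera_from_world" (4x4, takes a point from world to camera coordinates). Camera axes: x right, y down, z forward; pixel columns grow to the right and rows downward; lengths in m; the calibration is good to about 2 mm. A picture is of the moment at which its call begins. camera_model takes no time and is no camera call.
- arm.job_done(): hands the job in; it is judged then, once.
The state is a dict: "t": time; "q": joint angles; "qd": joint speeds; "joint_efforts": joint torques, N m; "eef_pos": TCP position; "ee_rot": TCP orientation; "force": force on the tool from outside, world axes, zero at the start; "moment": the same for the moment, N m; "width": finger opening in m; "gripper_force": force on a finger pad.
Only numpy, scipy, OpenCV 4.12 (cv2) and the standard library are available. Lean on these libraries where they do the work, as an engineer would, in place of code of your own. Each camera call takes 0.05 s, during which the arm holds its last target. There are 200 camera calls.

### The job

Three sprung microscope feet stand on the counter, and one has gone soft. Press each foot's black pad down at least halfway, so that its yellow marker is carried down with it, to feel which spring is the softest; only then push that foot's red tag all the way down. Leave the other two tags up, let go of everything at the end, and pick up or shift nothing else on the counter.

Things in the scene. Friction and masses are not known exactly. Their poses are not given: they have to be found in the camera images.
- pad_a: sprung black cap of one of three outwardly identical microscope feet. Origin at the centre of its underside, 34 mm above the counter when free; it turns only in yaw, its axes are the foot's. Each foot is a fixed pale green plate 100 (x) x 150 (y) x 10 mm on the counter, centred at (8, 38) mm from the pad's axis in these axes, with the red tag at (8, 80), the yellow marker at (39, 0) and the steel clip at (-36, 0)
- clip_a: fixed steel clip of foot a, 12 mm wide, 48 mm high, 10 mm long, at the -x edge of the plate beside the pad; the free pad's spring holds its lug up against this clip, the softest with about 1.4 N, the others with 3.5 N or more. Origin at its foot
- pad_a_top (a point): centre of the top face of foot a's pad: a round black rubber cap 52 mm across with a light grey disc on top, 28 mm high, on a coil spring; top 62 mm above the counter when free, straight travel 16 mm down, springs back when let go. The three springs differ clearly: at equal depth the softest gives less than half the force of either other; none needs more than 22 N at full travel
- marker_a (a joint): how far foot a's yellow drag marker has been carried down (m): 0 to 0.016. The pad's steel lug pushes it down as the pad is pressed and it stays at the deepest point reached; it starts at 0
- tag_a_top (a point): centre of the top of foot a's red tag: a 30 x 30 mm red plate, 5 mm thick, with a white paper patch, on a stem in a grey block 36 mm square; top 55 mm above the counter when fully up, 40 mm when fully down
- tag_a (a joint): how far foot a's red tag is pushed down (m): 0 up, 0.015 fully down; starts between 0 and 0.003; slides stiffly (about 3 N) and stays where it is left
- pad_b: sprung black cap of one of three outwardly identical microscope feet. Origin at the centre of its underside, 34 mm above the counter when free; it turns only in yaw, its axes are the foot's. Each foot is a fixed pale green plate 100 (x) x 150 (y) x 10 mm on the counter, centred at (8, 38) mm from the pad's axis in these axes, with the red tag at (8, 80), the yellow marker at (39, 0) and the steel clip at (-36, 0)
- clip_b: fixed steel clip of foot b, 12 mm wide, 48 mm high, 10 mm long, at the -x edge of the plate beside the pad; the free pad's spring holds its lug up against this clip, the softest with about 1.4 N, the others with 3.5 N or more. Origin at its foot
- pad_b_top (a point): centre of the top face of foot b's pad: a round black rubber cap 52 mm across with a light grey disc on top, 28 mm high, on a coil spring; top 62 mm above the counter when free, straight travel 16 mm down, springs back when let go. The three springs differ clearly: at equal depth the softest gives less than half the force of either other; none needs more than 22 N at full travel
- marker_b (a joint): how far foot b's yellow drag marker has been carried down (m): 0 to 0.016. The pad's steel lug pushes it down as the pad is pressed and it stays at the deepest point reached; it starts at 0
- tag_b_top (a point): centre of the top of foot b's red tag: a 30 x 30 mm red plate, 5 mm thick, with a white paper patch, on a stem in a grey block 36 mm square; top 55 mm above the counter when fully up, 40 mm when fully down
- tag_b (a joint): how far foot b's red tag is pushed down (m): 0 up, 0.015 fully down; starts between 0 and 0.003; slides stiffly (about 3 N) and stays where it is left
- pad_c: sprung black cap of one of three outwardly identical microscope feet. Origin at the centre of its underside, 34 mm above the counter when free; it turns only in yaw, its axes are the foot's. Each foot is a fixed pale green plate 100 (x) x 150 (y) x 10 mm on the counter, centred at (8, 38) mm from the pad's axis in these axes, with the red tag at (8, 80), the yellow marker at (39, 0) and the steel clip at (-36, 0)
- clip_c: fixed steel clip of foot c, 12 mm wide, 48 mm high, 10 mm long, at the -x edge of the plate beside the pad; the free pad's spring holds its lug up against this clip, the softest with about 1.4 N, the others with 3.5 N or more. Origin at its foot
- pad_c_top (a point): centre of the top face of foot c's pad: a round black rubber cap 52 mm across with a light grey disc on top, 28 mm high, on a coil spring; top 62 mm above the counter when free, straight travel 16 mm down, springs back when let go. The three springs differ clearly: at equal depth the softest gives less than half the force of either other; none needs more than 22 N at full travel
- marker_c (a joint): how far foot c's yellow drag marker has been carried down (m): 0 to 0.016. The pad's steel lug pushes it down as the pad is pressed and it stays at the deepest point reached; it starts at 0
- tag_c_top (a point): centre of the top of foot c's red tag: a 30 x 30 mm red plate, 5 mm thick, with a white paper patch, on a stem in a grey block 36 mm square; top 55 mm above the counter when fully up, 40 mm when fully down
- tag_c (a joint): how far foot c's red tag is pushed down (m): 0 up, 0.015 fully down; starts between 0 and 0.003; slides stiffly (about 3 N) and stays where it is left
- dropper: loose white dropper bottle, 30 mm across, 72 mm tall; bystander, origin at the centre of its underside
- slide_box: loose pink slide box with clear lid, 85 x 55 x 34 mm; bystander, origin at the centre of its underside
- stain_jar: loose amber glass jar with blue cap, 44 mm across, 60 mm tall; bystander, origin at the centre of its underside
- objective: loose steel microscope objective with a blue band standing on end, 27 mm across, 45 mm tall; bystander, origin at the centre of its underside
- spare_ring: loose black rubber ring, 48 mm across, 14 mm tall; bystander, origin at the centre of its underside
- stain_dish: loose white ceramic bowl, 70 mm across, 30 mm tall; bystander, origin at the centre of its underside
Mind the look-alikes: they are no part of the job. What is shaped like the part that bears pad_b but orange or pink is not meant.

How it is judged:
On the way, in this order (a step that is already met when the one before it is completed fails the run):
1. all three pads have been pressed at least about halfway (markers carried down more than 6 mm) while every tag is still up (value of joint each of marker_a, marker_b, marker_c above 0.006 m and value of joint each of tag_a, tag_b, tag_c below 0.006 m), for 0.1 s.
2. the tag of the softest foot (the one whose free pad bears on its clip with less than 2.5 N), and no other, is pushed down ((((value of joint tag_a above 0.012 m and contact force between pad_a and clip_a between 0.7 and 2.5 N) and value of joint each of tag_b, tag_c below 0.006 m) or ((value of joint tag_b above 0.012 m and contact force between pad_b and clip_b between 0.7 and 2.5 N) and value of joint each of tag_a, tag_c below 0.006 m) or ((value of joint tag_c above 0.012 m and contact force between pad_c and clip_c between 0.7 and 2.5 N) and value of joint each of tag_a, tag_b below 0.006 m))), for 0.1 s.
At the end, for the whole second after the job is handed in: all three yellow markers stand more than 6 mm down, the softest foot's red tag is more than 12 mm of its 15 mm down, the other two tags less than 6 mm down, and the loose things rest where they stood (value of joint each of marker_a, marker_b, marker_c above 0.006 m and (((value of joint tag_a above 0.012 m and contact force between pad_a and clip_a between 0.7 and 2.5 N) and value of joint each of tag_b, tag_c below 0.006 m) or ((value of joint tag_b above 0.012 m and contact force between pad_b and clip_b between 0.7 and 2.5 N) and value of joint each of tag_a, tag_c below 0.006 m) or ((value of joint tag_c above 0.012 m and contact force between pad_c and clip_c between 0.7 and 2.5 N) and value of joint each of tag_a, tag_b below 0.006 m)) and linear speed of each of dropper, slide_box, stain_jar, objective, spare_ring, stain_dish below 0.02 m/s); the robot touches nothing.
It fails at once if a tag is pushed down before all three pads have been pressed (value of joint any of tag_a, tag_b, tag_c above 0.006 m and not (value of joint each of marker_a, marker_b, marker_c above 0.006 m)).
It fails at once if a loose bystander is lifted or carried off, or shifted more than 20 mm (distance of any of dropper, slide_box, stain_jar, objective, spare_ring, stain_dish from where it was at the start of the episode above 0.02 m).
It also fails if it takes over 61 s, if anything falls off the work surface, if the arm or the gripper's body presses on something with over 40 N, if the wrist force passes 120 N, or if a joint passes its speed limit or range.

## Working session

There is one attempt and no reset: what is moved stays moved. The work goes in short steps, Python scripts to look and compute and a tool call to move; the robot and the scene stay as the last step left them, time stands still between calls to the robot, and variables do not carry over. Pictures are saved under pics/ and viewed, at most 10 in all, crops included, and the job is handed in when it is done.

Besides the shell and the picture viewer there is one more tool, called after "Request:" as a command line: name --argument value ..., lists and objects as JSON in quotes. move_arm: Moves the arm, as the interface text tells. Its arguments: {"type":"object","properties":{"rows":{"type":"string"},"squeeze":{"type":"number"}},"required":["rows"]}

```bash
mkdir -p pics; cat > h.py <<'E'
import numpy as np, cv2
from station import arm
def world(m,u,v,d):
    K=m["mtx"];x=(u-K[0][2])/K[0][0];y=(v-K[1][2])/K[1][1]
    r=np.hypot(x,y);s=r
    for _ in range(20): s=r/(1+m["k1"]*s*s)
    f=s/r if r>0 else 1
    return (np.linalg.inv(np.array(m["camera_from_world"]))@np.array([x*f*d,y*f*d,d,1]))[:3]
def world_z(m,u,v,z):
    a=world(m,u,v,0.5);b=world(m,u,v,1.0);return a+(b-a)*(z-a[2])/(b[2]-a[2])
E
python3 - <<'E'
from h import *
for n in("top","scene"):
    p,d=arm.grab_frame(n);cv2.imwrite(f"pics/{n}0.png",p);np.save(n+"d.npy",d)
    m=arm.camera_model(n);print(np.round(m["camera_from_world"],3),m["mtx"],m["k1"])
print(arm.get_state())
E
```

```text
[[-0.023 -1.    -0.003  0.004]
 [-0.992  0.023 -0.126  0.493]
 [ 0.126  0.    -0.992  1.649]
 [ 0.     0.     0.     1.   ]] [[453.98327336   0.         318.06961368]
 [  0.         453.98327336 202.58193197]
 [  0.           0.           1.        ]] 0.015019475654307843
[[ 0.492  0.871  0.009 -0.234]
 [ 0.683 -0.38  -0.624 -0.317]
 [-0.539  0.313 -0.782  1.715]
 [ 0.     0.     0.     1.   ]] [[453.67970923   0.         317.03164263]
 [  0.         453.67970923 208.10791288]
 [  0.           0.           1.        ]] -0.001780966820151816
{'t': 0.1, 'q': array([ 1.57206340e+00,  3.59297454e-01,  1.11745928e-02, -3.13926428e-04,
       -1.22411430e+00, -2.88109899e-01]), 'qd': array([ 0.00169288, -0.00103692,  0.00160709,  0.00231106,  0.00042514,
       -0.00012102]), 'joint_efforts': array([-2.24352902e-03, -5.84158587e+01,  2.93751329e+01,  7.01546654e+00,
        1.01418103e-02, -5.26137683e-05]), 'eef_pos': array([0.19087108, 0.64701206, 0.23373742]), 'ee_rot': array([ 3.14012734e+00, -1.26472381e-04, -2.86949614e-01]), 'force': array([ 0.97695758, -0.36367836, -0.60711674]), 'moment': array([-0.03945451, -0.05218481, -0.07807067]), 'gripper_force': 0.0, 'width': 0.08763039810702812}
```

View pics/top0.png

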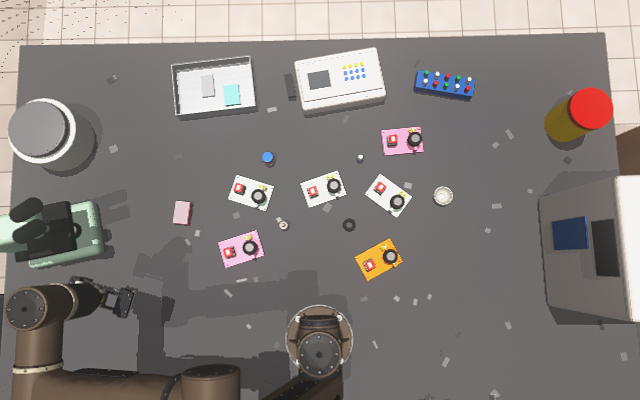

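View pics/scene0.png

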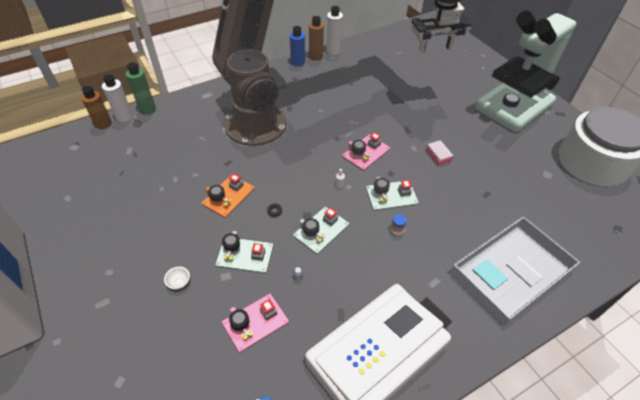

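The three pale green feet are at top-view pixels (251,193), (323,189) and (388,195). The look-alikes are pink at (402,140), pink at (241,249) and orange at (379,260), plus the black ring at (349,225). I'll check the choice in a close crop.

```bash
python3 - <<'E'
from h import *
p=cv2.imread("pics/top0.png");c=p[165:225,220:420]
cv2.imwrite("pics/crop1.png",cv2.resize(c,None,fx=4,fy=4,interpolation=cv2.INTER_CUBIC))
p=cv2.imread("pics/scene0.png");c=p[170:280,205:425]
cv2.imwrite("pics/crop2.png",cv2.resize(c,None,fx=3.6,fy=3.6,interpolation=cv2.INTER_CUBIC))
E
```

```text
(no output)
```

View pics/crop1.png

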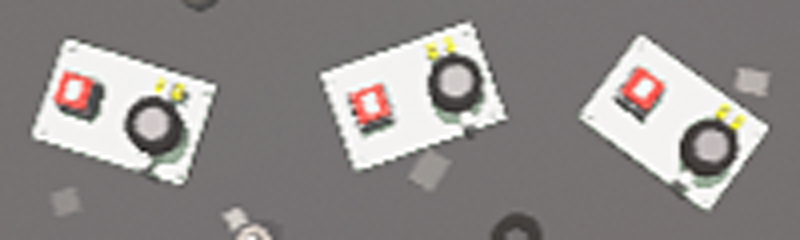

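View pics/crop2.png

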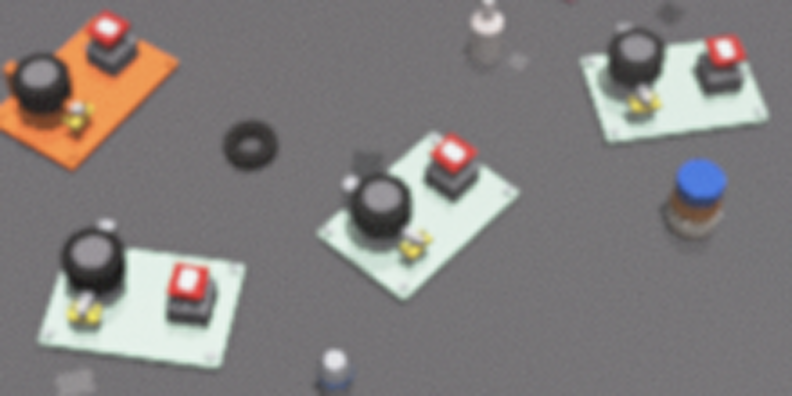

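The crops confirm three pale green feet. In crop 1 the pads are at (155,124), (456,82) and (709,148), with tags at (74,91), (370,103) and (643,89). None of these is a pink or orange look-alike.

```bash
python3 - <<'E'
from h import *
T=arm.camera_model("top");S=arm.camera_model("scene")
d=np.load("topd.npy");ds=np.load("scened.npy")
def top(x,y):return 220+(x+.5)/4-.5,165+(y+.5)/4-.5
def sc(x,y):return 205+(x+.5)/3.6-.5,170+(y+.5)/3.6-.5
P=[((155,124),(635,42)),((456,82),(382,190)),((709,148),(93,248))]
G=[((74,91),(724,49)),((370,103),(454,152)),((643,89),(189,281))]
for L,z in((P,.062),(G,.054)):
  for a,b in L:
    u,v=top(*a);k,l=sc(*b)
    print(z,world_z(T,u,v,z).round(4),world_z(S,k,l,z).round(4),world(T,u,v,d[round(v),round(u)]).round(4),world(S,k,l,ds[round(l),round(k)]).round(4))
for (a,b),(g,h) in zip(P,G):
  v=(world_z(T,*top(*g),.054)-world_z(T,*top(*a),.062));w=(world_z(S,*sc(*h),.054)-world_z(S,*sc(*b),.062))
  print([ (np.hypot(*q[:2]),np.degrees(np.arctan2(q[1],q[0])-np.arctan2(80,8))) for q in (v,w)])
for n,u,v in(("dropper",283,225),("jar",267,158),("obj",360,158),("ring",349,225),("dish",443,196),("box",182,213)): print(n,world_z(T,u,v,.03).round(3))
E
```

```text
0.062 [0.5191 0.2099 0.062 ] [0.5134 0.2143 0.062 ] [0.5197 0.2104 0.058 ] [0.5163 0.2116 0.0663]
0.062 [ 0.5515 -0.065   0.062 ] [ 0.5478 -0.0626  0.062 ] [ 0.551  -0.0649  0.0652] [ 0.5474 -0.0624  0.0614]
0.062 [ 0.4855 -0.2929  0.062 ] [ 0.4858 -0.2937  0.062 ] [ 0.4853 -0.2926  0.0639] [ 0.485  -0.2935  0.0608]
0.054 [0.5526 0.285  0.054 ] [0.5536 0.2843 0.054 ] [0.5535 0.286  0.0484] [0.553  0.2849 0.0531]
0.054 [0.5352 0.014  0.054 ] [0.537  0.0132 0.054 ] [0.5353 0.014  0.0533] [0.5368 0.0133 0.0536]
0.054 [ 0.5424 -0.2363  0.054 ] [ 0.547  -0.2382  0.054 ] [ 0.543  -0.2369  0.0501] [ 0.5473 -0.2383  0.0545]
[(np.float64(0.08219454080256677), np.float64(-18.28622694553422)), (np.float64(0.08071207448083337), np.float64(-24.153470895173495))]
[(np.float64(0.08064730443602273), np.float64(17.393328961566656)), (np.float64(0.07657008993027586), np.float64(13.781492001635293))]
[(np.float64(0.08018538676885295), np.float64(-39.43981177602181)), (np.float64(0.08260924257418942), np.float64(-42.04082026719992))]
dropper [0.412 0.124 0.03 ]
jar [0.666 0.181 0.03 ]
obj [ 0.658 -0.168  0.03 ]
ring [ 0.407 -0.119  0.03 ]
dish [ 0.507 -0.47   0.03 ]
box [0.465 0.496 0.03 ]
```

Request:
move_arm --rows "0 0 0 0.048 0.036 0.005 0;0 0 0 0.048 0.036 0.01 0;0 0 0 0.048 0.036 0.01 0;0 0 0 0.048 0.036 0.01 0;0 0 0 0.048 0.036 0.01 0;0 0 0 0.048 0.036 0.01 0;0 0 0 0.048 0.036 0.01 0;0 0 0 0.048 0.036 0.01 0"

```text
t: 1.1
eef_pos: [0.4786, 0.2608, 0.1592]
ee_rot: [-3.142, 0.0, -0.286]
force: [2.1, 1.4, -0.0]
width: 0.0133
gripper_force: 0.0
```

```bash
cat >> h.py <<'E'
def go(x,y,z):
    s=arm.get_state();from scipy.spatial.transform import Rotation as R
    r=R.from_euler("xyz",s["ee_rot"])
    print(round(s["t"],2),s["eef_pos"].round(4),s["ee_rot"].round(3),"w",round(s["width"],4),"F",s["force"].round(2),"M",s["moment"].round(2),"tool shift",r.inv().apply(np.array([x,y,z])-s["eef_pos"]).round(4))
E
python3 -c "
from h import *
go(.518,.211,.085)"
```

```text
1.1 [0.4786 0.2608 0.1592] [-3.142  0.    -0.286] w 0.0133 F [ 2.06  1.4  -0.04] M [ 0.09 -0.11 -0.03] tool shift [0.0519 0.0367 0.0742]
```

Request:
move_arm --rows "0 0 0 0.026 0.018 0.03 0;0 0 0 0.026 0.018 0.03 0;0 0 0 0 0 0 0;0 0 0 0 0 0 0"

```text
t: 1.6
eef_pos: [0.5176, 0.2134, 0.0997]
ee_rot: [3.141, -0.0, -0.287]
force: [0.6, -0.1, -0.3]
width: 0.0005
gripper_force: 0.0
```

```bash
python3 - <<'E'
from h import *
go(.518,.211,.085)
p,_=arm.grab_frame("scene");c=p[130:260,290:450]
cv2.imwrite("pics/c3.png",cv2.resize(c,None,fx=4.5,fy=4.5,interpolation=cv2.INTER_CUBIC))
E
```

```text
1.6 [0.5176 0.2134 0.0997] [ 3.141 -0.    -0.287] w 0.0005 F [ 0.58 -0.05 -0.25] M [ 0.04 -0.04  0.03] tool shift [0.001  0.0022 0.0147]
```

View pics/c3.png

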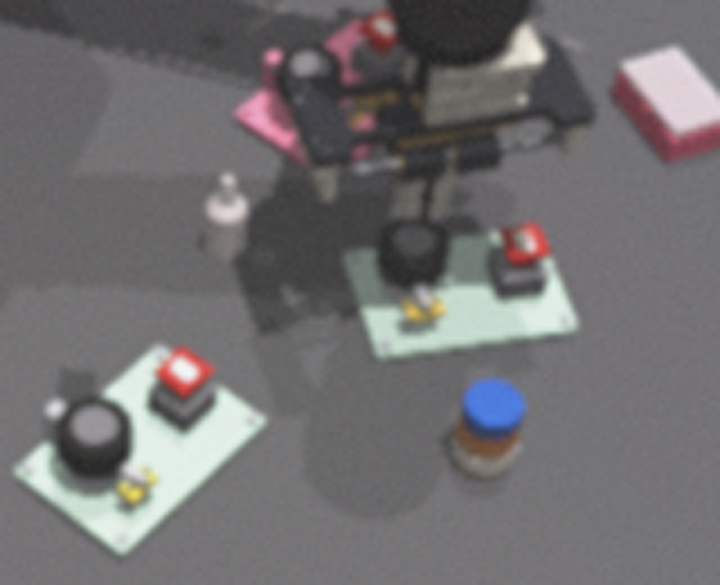

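The fingers are over the left pad at crop (415,225), clear of the dropper (228,225) and the jar (490,430). Next I press this pad 12 mm.

Request:
move_arm --rows "0 0 0 0.001 0.001 0.015 0;0 0 0 0 0 0.01 0;0 0 0 0 0 0.006 0;0 0 0 0 0 0.006 0;0 0 0 0 0 0.005 0;0 0 0 0 0 0 0;0 0 0 0 0 0 0;0 0 0 0 0 0 0"

```text
t: 2.65
eef_pos: [0.5177, 0.2121, 0.0584]
ee_rot: [3.141, 0.0, -0.286]
force: [-6.1, 0.1, 13.7]
width: 0.0006
gripper_force: 6.6
```

```bash
python3 - <<'E'
from h import *
go(.55,-.064,.1)
E
```

```text
2.65 [0.5177 0.2121 0.0584] [ 3.141  0.    -0.286] w 0.0006 F [-6.14  0.11 13.71] M [0.01 2.67 0.01] tool shift [ 0.109   0.2558 -0.0415]
```

Request:
move_arm --rows "0 0 0 0 0 -0.02 0;0 0 0 0 0 -0.022 0;0 0 0 0.022 0.051 0 0;0 0 0 0.022 0.051 0 0;0 0 0 0.022 0.051 0 0;0 0 0 0.022 0.051 0 0;0 0 0 0.021 0.052 0 0;0 0 0 0 0 0 0"

```text
t: 3.65
eef_pos: [0.5501, -0.0676, 0.0991]
ee_rot: [3.141, 0.0, -0.291]
force: [0.6, 0.4, 0.4]
width: 0.0004
gripper_force: 0.0
```

Request:
move_arm --rows "0 0 0 0 0 0.015 0;0 0 0 0 0 0.01 0;0 0 0 0 0 0.006 0;0 0 0 0 0 0.006 0;0 0 0 0 0 0.005 0;0 0 0 0 0 0 0;0 0 0 0 0 0 0;0 0 0 0 0 0 0"

```text
t: 4.65
eef_pos: [0.5498, -0.0633, 0.0585]
ee_rot: [3.141, 0.001, -0.285]
force: [-7.8, 3.7, 17.0]
width: 0.0003
gripper_force: 8.2
```

```bash
python3 - <<'E'
from h import *
go(.4855,-.293,.1)
E
```

```text
4.65 [ 0.5498 -0.0633  0.0585] [ 3.141e+00  1.000e-03 -2.850e-01] w 0.0003 F [-7.77  3.72 16.96] M [ 1.07  2.79 -0.02] tool shift [ 0.0028  0.2385 -0.0413]
```

Request:
move_arm --rows "0 0 0 0 0 -0.02 0;0 0 0 0 0 -0.022 0;0 0 0 0.003 0.048 0 0;0 0 0 0 0.048 0 0;0 0 0 0 0.048 0 0;0 0 0 0 0.048 0 0;0 0 0 0 0.046 0 0;0 0 0 0 0 0 0"

```text
t: 5.65
eef_pos: [0.4851, -0.295, 0.099]
ee_rot: [3.141, 0.001, -0.289]
force: [-0.8, 0.5, -0.6]
width: 0.0005
gripper_force: 0.0
```

Request:
move_arm --rows "0 0 0 0 0 0.015 0;0 0 0 0 0 0.01 0;0 0 0 0 0 0.006 0;0 0 0 0 0 0.006 0;0 0 0 0 0 0.005 0;0 0 0 0 0 0 0;0 0 0 0 0 0 0;0 0 0 0 0 0 0"

```text
t: 6.65
eef_pos: [0.4859, -0.293, 0.0578]
ee_rot: [-3.141, -0.0, -0.287]
force: [-1.7, 4.0, 5.8]
width: 0.0002
gripper_force: 2.9
```

```bash
python3 - <<'E'
from h import *
go(.545,-.237,.1)
E
```

```text
6.65 [ 0.4859 -0.293   0.0578] [-3.141 -0.    -0.287] w 0.0002 F [-1.72  4.02  5.76] M [1.87 0.69 0.01] tool shift [ 0.0408 -0.0704 -0.0421]
```

The right foot is the softest: 5.8 N, against 13.7 N and 17.0 N. I'll lift off, hover over its tag, and check the markers and alignment.

Request:
move_arm --rows "0 0 0 0 0 -0.02 0;0 0 0 0 0 -0.022 0;0 0 0 0.02 -0.035 0 0;0 0 0 0.021 -0.035 0 0;0 0 0 0 0 0 0;0 0 0 0 0 0 0"

```text
t: 7.4
eef_pos: [0.5448, -0.2378, 0.0993]
ee_rot: [3.142, 0.0, -0.286]
force: [-0.2, -0.5, 0.6]
width: 0.0007
gripper_force: 0.0
```

```bash
python3 - <<'E'
from h import *
go(.545,-.237,.1)
p,_=arm.grab_frame("scene");c=p[165:285,205:425]
cv2.imwrite("pics/c4.png",cv2.resize(c,None,fx=3.6,fy=3.6,interpolation=cv2.INTER_CUBIC))
E
```

```text
7.4 [ 0.5448 -0.2378  0.0993] [ 3.142  0.    -0.286] w 0.0007 F [-0.16 -0.46  0.58] M [-0.01  0.03 -0.03] tool shift [-0.     -0.0008 -0.0007]
```

View pics/c4.png

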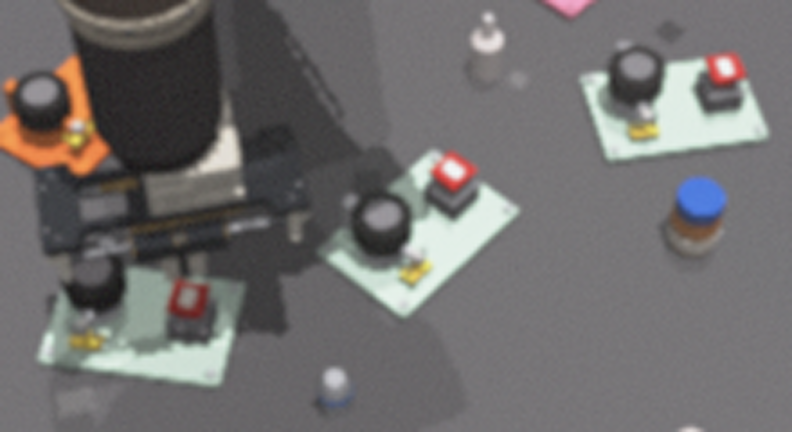

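All three markers, at crop (643,130), (415,270) and (86,340), now sit lower. The fingers are over the right foot's tag at (189,298). I push it down.

Request:
move_arm --rows "0 0 0 0 0 0.02 0;0 0 0 0 0 0.012 0;0 0 0 0 0 0.007 0;0 0 0 0 0 0.006 0;0 0 0 0 0 0.006 0;0 0 0 0 0 0.001 0;0 0 0 0 0 0 0;0 0 0 0 0 0 0"

```text
t: 8.45
eef_pos: [0.5449, -0.2382, 0.0483]
ee_rot: [3.141, -0.0, -0.287]
force: [-4.3, -0.3, 8.1]
width: 0.0005
gripper_force: 4.0
```

Request:
move_arm --rows "0 0 0 0 0 -0.02 0;0 0 0 0 0 -0.04 0;0 0 0 0 0 -0.06 0;0 0 0 0 0 -0.06 0;0 0 0 -0.06 0 0 0;0 0 0 -0.06 0 0 0;0 0 0 0 0 0 0;0 0 0 0 0 0 0"

```text
t: 9.45
eef_pos: [0.4308, -0.2039, 0.2284]
ee_rot: [-3.141, -0.003, -0.286]
force: [0.4, -0.9, 0.1]
width: 0.0007
gripper_force: 0.0
```

```bash
python3 - <<'E'
from h import *
go(.545,-.237,.1)
p,_=arm.grab_frame("scene");c=p[165:285,205:425]
cv2.imwrite("pics/c5.png",cv2.resize(c,None,fx=3.6,fy=3.6,interpolation=cv2.INTER_CUBIC))
E
```

```text
9.45 [ 0.4308 -0.2039  0.2284] [-3.141e+00 -3.000e-03 -2.860e-01] w 0.0007 F [ 0.39 -0.92  0.15] M [-0.06 -0.08  0.03] tool shift [ 0.1186 -0.0005  0.1287]
```

View pics/c5.png

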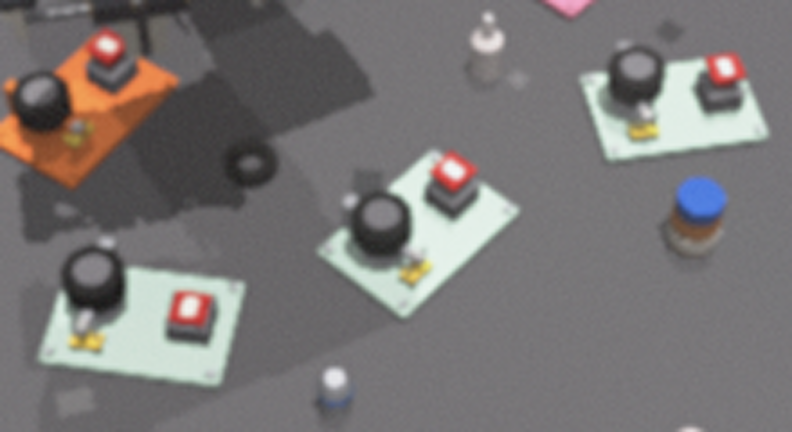

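The right foot's tag at crop (191,308) is fully down and the other two, at (454,172) and (724,70), are still up. All the markers are low, the pads have sprung back, and the bystanders haven't moved.

```bash
python3 -c "
from station import arm
print(arm.job_done())"
```

```text
the job is handed in; nothing more can be done
None
```

I pressed all three pads about 12 mm; the right-hand foot was clearly the softest (5.8 N against 13.7 and 17.0 N), so I pushed only its red tag fully down, let go of everything and handed the job in (no verdict was returned).

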